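# Make up a setter's job tray and peel it off the stack

### The job

Make up a job tray: while the top tray still sits nested in its stack, press the slotted ring block into the pocket in its floor until it snaps in flush. Then, as the nested trays cling together, lift that tray by one corner to peel it off, leaving the rest of the stack standing where it is and the other things on the bench undisturbed. Finish while holding it out to the setter: level over the bench pin, about 20 cm above the bench, the ring block still flush.

Things in the scene. Friction and masses are not known exactly. Their poses are not given: they have to be found in the camera images.
- tray: Top tray of the stack: grey formed plastic, 160 x 110 mm, 150 g. Origin: centre of its floor's upper face (46 mm above the bench at first); x along the length, z up. Its upright rim, 14 mm wide, has its top 28 mm and its underside 8 mm above the floor and can be pinched from above. Floor inside the rim 132 x 82 mm; a rib 7.5 mm high crosses it at x = -38 mm; pocket at x = +12 mm.
- pocket (a point): Centre of the mouth of the pocket in the tray's floor, level with the floor. 41 mm along tray x, 57 mm along tray y, 20 mm deep; a spring bead in each 41 mm end wall holds the block, which goes in either way round. Its floor is lined with cork.
- corner0 (a point): Corner of the tray's rim at tray -x, -y: on the rim's top, 4 mm in from both outer faces.
- corner1 (a point): The same at tray +x, -y.
- corner2 (a point): The same at tray +x, +y.
- corner3 (a point): The same at tray -x, +y.
- stack: Rest of the stack: two more such trays on a weighted brown wooden stand, one loose piece, 160 x 110 x 54 mm, 1.8 kg; the top tray's rim rests on it. Origin: centre of its underside; axes as the tray's. Four snaps under the top tray's long sides (tray x = +-44 mm) hold it with about 3 N each and let go in turn as a corner rises 2 to 4 mm; a straight pull has to beat all four at once.
- ring_block: Dark block 38 x 54 x 20 mm, 80 g, three 3 mm ring slots across its top, lower edges rounded. Origin: centre of its underside; x along the 38 mm width (and the slots), z up. Laid in the pocket it stops 7 to 8 mm proud on the spring beads; about 8 N of push snaps it down on the pocket's floor, its top flush with the tray's floor. It starts on the bench, slots up.
- pin (a point): Fixed point over the middle of the wooden bench pin that juts into the bench's cut-out, level with the bench top (z = 0). Beware of the bench lamp behind the work: its arm runs 0.45 to 0.62 m above the bench at x = 0.59 to 0.65, y = 0.05 to 0.39, its long head at x > 0.64, from 0.38 m up; keep wrist and forearm in front of them.
- pumice_block: Bystander: plain dark pumice block without slots, 42 x 62 x 28 mm, behind the ring block. Origin: centre of its underside.
- wood_rest: Bystander: plain wooden rest, 55 x 82 x 22 mm, lying to the right of the ring block. Origin: centre of its underside.

How it is judged:
By the outcome, as a careful person would: the job done as asked, in the order asked, and still so for the second after the job is handed in, while the arm keeps its last pose, push and grip.
It also fails if it takes over 64 s, if anything falls off the work surface, if the arm or the gripper's body presses on something with over 40 N, if the wrist force passes 120 N, or if a joint passes its speed limit or range.

### The arm

A 6-joint arm with a two-finger parallel gripper is mounted at the origin on a cart in front of the work surface, level with it; the furniture and walls round the work are solid. World frame = base frame: x ahead of the robot, y to its left, z up, the work surface at z = 0. Lengths are in m, angles in rad, forces in N, time in s.
With the tool pointing down it reaches from about 0.375 to 0.9 m from the base axis. Payload 3.1 kg.
Tool frame: the origin (TCP) lies between the finger pads; the fingertips stand robot.finger_overhang ahead of it and the grasp point (between the pads) lies 3 mm ahead of it (robot.finger_overhang is the distance from the TCP to the fingertips, in m); z points along the fingers, y is the line along which they close (so a half turn about z gives the same grasp; the last joint's range is limited). The gripper opens to 87 mm and grips with 3 to 60 N. Pads are 19 mm wide; open, the fingers measure 117 mm over their backs; the gripper's body (75 mm by 190 mm) begins 51 mm behind the grasp point.
Start: joints at [1.147, 0.527, 1.433, -0, 1.181, -0.178], TCP at [0.152, 0.606, 0.245] pointing down, gripper open.
Joint ranges: [-3.08, 3.08], [-0.75, 2.2], [0.22, 2.44], [-1.43, 4.57], [0, 2.65], [-2.85, 2.85]. Speed limits (rad/s): [2.79, 2.79, 3.14, 3.14, 3.14, 3.14].

### API

Orientations are given as a unit quaternion [x, y, z, w].
In Python, from rig import get_obs, vision, hand_in, nets, robot gives the robot as it stands.
- The arm moves only by the tool apply_moves, never from a script. Its argument "series" is a list of rows, each an object with "offset": the shift along the world's x, y, z in cm, a list of three; "rot": the turn, a rotation vector about the world's x, y, z in degrees, a list of three. A call has 1 to 20 rows; each row is the pose to reach, as a shift and turn from the pose commanded when the call began; what a row does not reach only later rows make up. A row lasts 1/10 s, in which the tool goes at most 50 mm and 8.59 degrees, less where a joint would pass 70% of its speed; a pose out of reach is approached as far as the arm can. A call with a gripper value outside its range is refused whole. "hand" is the opening, from 0 (shut) to 1 (fully open), set as the call begins (left out, the last holds). The fingers move at their own pace and stop on an object; "newtons" is the grip in N (left out, the last holds). Time passes only in rows, so rows that repeat a pose let the fingers close. It gives the time, the measured TCP pose, the force, the opening and the grip force at its end, in the units of the state.
- get_obs(): the state, without advancing time (a new reading comes with each control period).
- vision.camera(name): name is "scene" or "side" or "wrist"; returns the picture (384x512x3 uint8, red, green, blue); there is no depth.
- vision.calibration(name): a dict with "K" (3x3 intrinsics, pixels), "k1" (the pictures are not rectified: a ray, as slopes to the right and down, at radius r is drawn at 1 + k1 r^2 times it, then the intrinsics apply), "R" (3x3) and "t" (3): a world point X has camera coordinates R X + t. Camera axes: x right, y down, z forward; pixel columns grow to the right and rows downward; lengths in m; the calibration is good to about 2 mm. A picture is of the moment at which its call begins: read the wrist's pose just before it. calibration takes no time and is no camera call; for the wrist camera it gives the pose at the moment of the call.
- hand_in(): hands the job in; it is judged then, once.
Trained networks look in the newest picture that a camera, given by its name, has taken for a name from the list of things; names that differ only in an ending like _2 or _b are one class to them, and where a whole thing is asked for, a point or a joint stands for the part that bears it (a point fixed in the world has none). Each returns a list of dicts, best first, with "conf" (0 to 1); they miss things now and then, are a little off and sometimes report something else, mostly with a low value. They report only what shows in the picture. A call takes as long as a camera call.
- nets.search_frame(camera, query): "centre" ([x, y, z] in m, in world coordinates, good to about 4 mm: the middle of the surface that is visible of it).
- nets.spot_point(camera, query): "centre" ([x, y, z] in m, in world coordinates, good to about 4 mm: a listed point, or the origin of a listed thing).
The state is a dict: "time": time; "q": joint angles; "joint_velocities": joint speeds; "joint_torque": joint torques, N m; "position": TCP position; "tool_rot": TCP orientation; "ft_force": force on the tool from outside, world axes, zero at the start; "moment": the same for the moment, N m; "grip_width": finger opening in m; "grip_force": force on a finger pad.
Only numpy, scipy, OpenCV 4.12 (cv2) and the standard library are available. Lean on these libraries where they do the work, as an engineer would, in place of code of your own. Each camera call takes 0.05 s, during which the arm holds its last target. There are 200 camera calls.

## Working session

There is one attempt and no reset: what is moved stays moved. The work goes in short steps, Python scripts to look and compute and a tool call to move; the robot and the scene stay as the last step left them, time stands still between calls to the robot, and variables do not carry over. Pictures are saved under pics/ and viewed, at most 12 in all, crops included, and the job is handed in when it is done.

Besides the shell and the picture viewer there is one more tool, called after ">>>" as name([rows], argument=value, ...), one row to a line, values as JSON. apply_moves: Moves the arm, as the interface text tells. Its arguments: {"type":"object","properties":{"series":{"type":"array"},"hand":{"type":"number"},"newtons":{"type":"number"}},"required":["series"]}

```bash
ls; mkdir -p pics; cat > h.py <<'E'
import numpy as np, cv2
from rig import get_obs, vision, hand_in, nets, robot
E
python3 - <<'E'
from h import *
o=get_obs(); print(o, robot.finger_overhang)
a=vision.camera("scene"); b=vision.camera("side")
for n,im in (("scene",a),("side",b)):
    cv2.imwrite(f"pics/{n}0.png",im[:,:,::-1])
    for q in ["tray","pocket","corner0","corner1","corner2","corner3","stack","ring_block","pin","pumice_block","wood_rest"]:
        try: print(n,q,[(np.round(d["centre"],4),round(d["conf"],2)) for d in nets.spot_point(n,q)[:3]])
        except Exception as e: print(n,q,e)
print(get_obs()["time"])
E
```

```text
pics
{'time': 0.0, 'q': array([ 1.14649092e+00,  5.28441160e-01,  1.43392818e+00,  5.35278051e-06,
        1.18136867e+00, -1.78506234e-01]), 'joint_velocities': array([-0.00022904, -0.00160282, -0.00153805, -0.00147579,  0.00055003,
        0.00105908]), 'joint_torque': array([-1.53565197e-04, -4.40039957e+01, -1.76593208e+01,  6.35053706e-02,
        5.84863883e-02, -1.66992845e-04]), 'position': array([0.15176663, 0.60558042, 0.24357871]), 'tool_rot': array([ 1.22591373e-01,  9.92456651e-01, -1.02358349e-03, -3.20800574e-04]), 'ft_force': array([ 0.08352098,  0.26659308, -0.54780898]), 'moment': array([-0.03572781, -0.02933118,  0.01225615]), 'grip_force': 0.0, 'grip_width': 0.08691484621807949} 0.022
scene tray [(array([0.4383, 0.3258, 0.0429]), 0.89)]
scene pocket [(array([0.4544, 0.3258, 0.0452]), 0.74)]
scene corner0 [(array([0.5114, 0.3782, 0.0735]), 0.78), (array([0.3684, 0.2773, 0.0754]), 0.63), (array([0.5191, 0.2768, 0.074 ]), 0.62)]
scene corner1 [(array([0.5114, 0.3782, 0.0735]), 0.78), (array([0.3684, 0.2773, 0.0754]), 0.63), (array([0.5191, 0.2768, 0.074 ]), 0.62)]
sc
[... 1040 characters left out ...]
6), (array([0.3621, 0.3752, 0.0792]), 0.69), (array([0.3672, 0.2723, 0.0796]), 0.67)]
side corner2 [(array([0.513 , 0.3766, 0.0746]), 0.86), (array([0.3621, 0.3752, 0.0792]), 0.69), (array([0.3672, 0.2723, 0.0796]), 0.67)]
side corner3 [(array([0.513 , 0.3766, 0.0746]), 0.86), (array([0.3621, 0.3752, 0.0792]), 0.69), (array([0.3672, 0.2723, 0.0796]), 0.67)]
side stack [(array([0.4413, 0.3219, 0.0018]), 0.8), (array([0.6189, 0.0897, 0.0008]), 0.37)]
side ring_block [(array([ 0.5178,  0.1766, -0.0017]), 0.52)]
side pin [(array([ 5.115e-01, -1.777e-01, -4.000e-04]), 0.91)]
side pumice_block [(array([ 0.6189,  0.0919, -0.0009]), 0.72)]
side wood_rest [(array([0.3637, 0.2706, 0.0777]), 0.73)]
1.2
```

View pics/scene0.png

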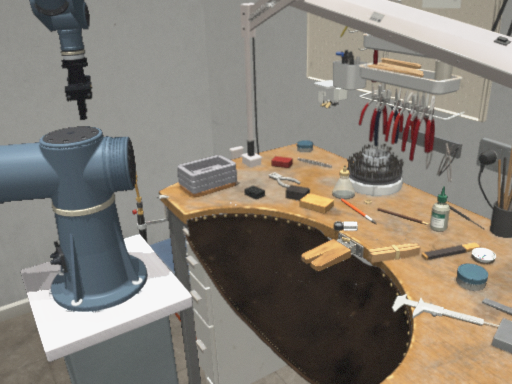

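View pics/side0.png

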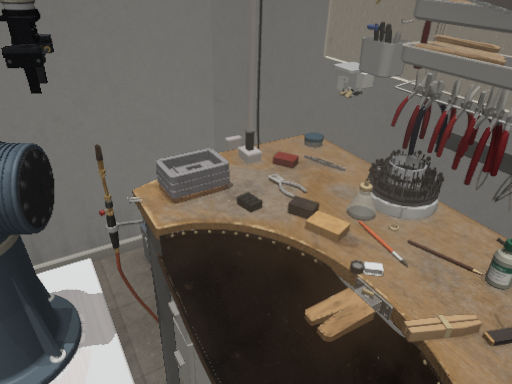

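The scene shows the stack at about (208,175), the ring block at (255,191), pumice at (297,193) and the wood rest at (317,203). The side view agrees: ring block at (249,201), stack at (195,175). The scene net's second "wood_rest" hit at (0.52,0.175) is really the ring block. Next I'll bring the wrist camera over the work.

>>> apply_moves([
  {"offset": [10,-11,3],"rot": [0,0,4]},
  {"offset": [20,-22,5],"rot": [0,0,10]},
  {"offset": [31,-35.5,6],"rot": [0,0,14]},
  {"offset": [31,-35.5,6],"rot": [0,0,14]},
  {"offset": [31,-35.5,6],"rot": [0,0,14]},
  {"offset": [31,-35.5,6],"rot": [0,0,14]},
  {"offset": [31,-35.5,6],"rot": [0,0,14]},
  {"offset": [31,-35.5,6],"rot": [0,0,14]},
  {"offset": [31,-35.5,6],"rot": [0,0,14]},
  {"offset": [31,-35.5,6],"rot": [0,0,14]},
  {"offset": [31,-35.5,6],"rot": [0,0,14]},
  {"offset": [31,-35.5,6],"rot": [0,0,14]},
  {"offset": [31,-35.5,6],"rot": [0,0,14]},
  {"offset": [31,-35.5,6],"rot": [0,0,14]},
])

```text
time: 2.6
position: [0.4609, 0.2522, 0.3044]
tool_rot: [-0.0, 1.0, -0.0, -0.0]
ft_force: [-0.0, -0.7, 0.3]
grip_width: 0.0872
grip_force: 0.0
```

```bash
cat >> h.py <<'E'
def look(n,name,qs):
    c=vision.calibration(n); im=vision.camera(n)
    cv2.imwrite(f"pics/{name}.png",im[:,:,::-1]); np.savez(f"pics/{name}.npz",im=im,**{k:np.array(v) for k,v in c.items()})
    for q in qs: print(n,q,[(np.round(d["centre"],4),round(d["conf"],2)) for d in nets.spot_point(n,q)[:4]])
def ray_at_z(name,px,z):
    c=np.load(f"pics/{name}.npz"); k1=float(c["k1"]); K=c["K"]
    u=cv2.undistortPoints(np.array(px,float).reshape(-1,1,2),K,np.array([k1,0,0,0.]),None,None).reshape(-1,2)
    d=np.c_[u,np.ones(len(u))]@c["R"]; C=-c["R"].T@c["t"]
    return C+d*((np.atleast_1d(z)-C[2])/d[:,2])[:,None]
def project(name,X):
    c=np.load(f"pics/{name}.npz"); k1=float(c["k1"])
    return cv2.projectPoints(np.array(X,float).reshape(-1,1,3),cv2.Rodrigues(c["R"])[0],c["t"],c["K"],np.array([k1,0,0,0.]))[0].reshape(-1,2)
E
python3 - <<'E'
from h import *
o=get_obs(); print(o["position"],o["tool_rot"],o["time"])
look("wrist","w1",["tray","pocket","corner0","ring_block","pumice_block"])
E
```

```text
[0.46089164 0.25219488 0.30435067] [-2.89385451e-04  9.99999864e-01 -2.01180287e-06 -4.34194728e-04] 2.6
wrist tray [(array([0.4341, 0.3267, 0.0471]), 0.8)]
wrist pocket [(array([0.4533, 0.322 , 0.0451]), 0.69)]
wrist corner0 [(array([0.3663, 0.2714, 0.077 ]), 0.93), (array([0.5114, 0.3787, 0.0718]), 0.91), (array([0.3619, 0.372 , 0.0719]), 0.89), (array([0.5167, 0.2768, 0.0758]), 0.66)]
wrist ring_block [(array([0.5222, 0.1755, 0.0019]), 0.86)]
wrist pumice_block []
```

View pics/w1.png

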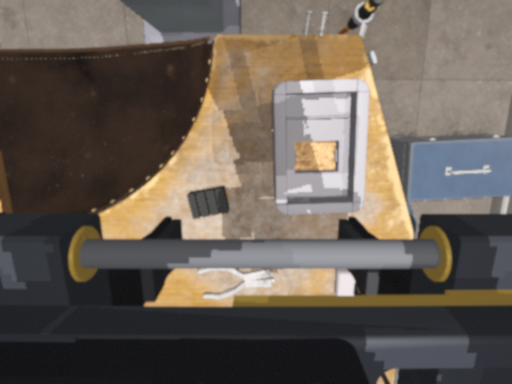

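The wrist view shows the ring block at (209,202), slightly turned, the pocket's cork at (317,156) and the rib near row 118. That puts the tray's +x along world +x. I'll measure both more exactly.

```bash
cat >> h.py <<'E'
def block(name,box,z,thr=75):
    im=np.load(f"pics/{name}.npz")["im"]; x0,y0,x1,y1=box
    g=im[y0:y1,x0:x1].max(2); m=(g<thr).astype(np.uint8)
    n,l,s,c=cv2.connectedComponentsWithStats(cv2.morphologyEx(m,cv2.MORPH_CLOSE,np.ones((3,3))))
    i=1+s[1:,4].argmax(); ct=max(cv2.findContours((l==i).astype(np.uint8),0,1)[0],key=len).reshape(-1,2)+[x0,y0]
    P=ray_at_z(name,ct,z)[:,:2]*1000
    return cv2.minAreaRect(P.astype(np.float32)),s[i]
E
python3 - <<'E'
from h import *
c=np.load("pics/w1.npz"); print(c["K"],c["k1"],"C",-c["R"].T@c["t"]); print(c["R"])
for t in (65,80,95): print(t,block("w1",(175,172,245,213),.02,t))
im=c["im"]
cv2.imwrite("pics/w1c.png",cv2.resize(im[70:225,175:385,::-1],None,fx=3.6,fy=3.6,interpolation=cv2.INTER_CUBIC))
E
```

```text
[[310.09469068   0.         259.59900033]
 [  0.         310.09469068 190.3493726 ]
 [  0.           0.           1.        ]] -0.014711394137464041 C [0.3945116  0.25209817 0.4445356 ]
[[-1.14458262e-03  9.99999345e-01 -2.58421716e-05]
 [ 9.69289119e-01  1.11578735e-03  2.45921450e-01]
 [ 2.45921318e-01  2.56428881e-04 -9.69289760e-01]]
65 (((516.4786987304688, 197.28201293945312), (37.48618698120117, 15.237735748291016), 9.005716323852539), array([ 41,  15,  12,  26, 213], dtype=int32))
80 (((519.494384765625, 180.8550567626953), (37.981727600097656, 49.602989196777344), 10.146085739135742), array([ 15,  15,  39,  26, 515], dtype=int32))
95 (((519.2274169921875, 179.70901489257812), (38.417911529541016, 52.959110260009766), 9.52318000793457), array([ 14,  15,  40,  26, 868], dtype=int32))
```

View pics/w1c.png

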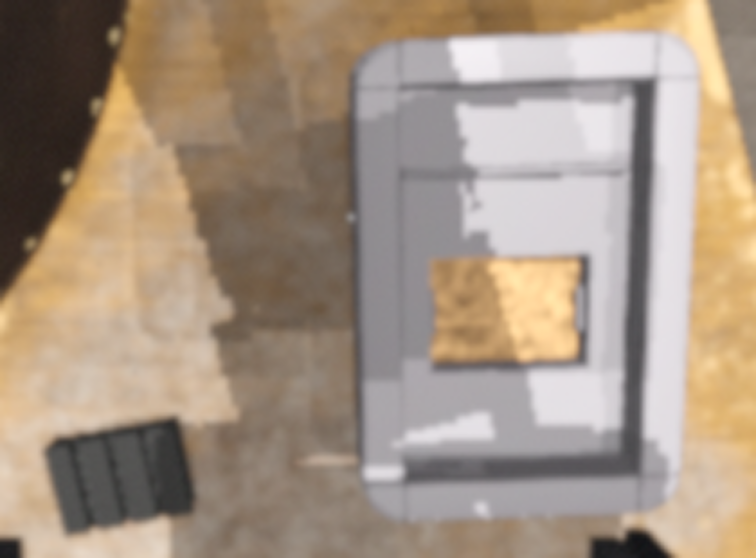

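The crop shows the block turned about 10° with its slots roughly along world x. The pocket's long side runs along world y. I'll take a closer second view.

>>> apply_moves([
  {"offset": [4,-1,-4]},
  {"offset": [4,-1,-8.5]},
  {"offset": [4,-1,-8.5]},
  {"offset": [4,-1,-8.5]},
  {"offset": [4,-1,-8.5]},
])

```text
schema error: expected keys offset, rot
```

```bash
python3 - <<'E'
from h import *
o=get_obs(); print(o["position"],o["tool_rot"],o["time"])
look("wrist","w2",["tray","pocket","corner0","ring_block"])
c=np.load("pics/w2.npz"); im=c["im"]
p=project("w2",[[.52,.177,.02]])[0].astype(int); print(p)
for t in (80,90,100,110): print(t,block("w2",(p[0]-45,p[1]-32,p[0]+45,min(p[1]+32,211)),.02,t))
cv2.imwrite("pics/w2c.png",cv2.resize(im[0:225,150:430,::-1],None,fx=2.65,fy=2.65,interpolation=cv2.INTER_CUBIC))
E
```

```text
[0.46173576 0.25162761 0.30454787] [ 2.70744656e-04  9.99999963e-01 -5.73338131e-06 -2.03140037e-05] 2.9
wrist tray [(array([0.4371, 0.3293, 0.0481]), 0.72)]
wrist pocket [(array([0.4535, 0.3234, 0.0446]), 0.6)]
wrist corner0 [(array([0.3618, 0.3737, 0.0728]), 0.96), (array([0.5162, 0.2749, 0.0756]), 0.88), (array([0.5112, 0.3769, 0.0728]), 0.83), (array([0.3643, 0.2723, 0.0759]), 0.71)]
wrist ring_block [(array([ 5.207e-01,  1.782e-01, -2.000e-04]), 0.62)]
[207 201]
80 (((518.524658203125, 180.21871948242188), (36.2177734375, 50.59823989868164), 9.671807289123535), array([ 28,  17,  39,  25, 506], dtype=int32))
90 (((518.524658203125, 179.72288513183594), (36.72053527832031, 52.215328216552734), 10.078221321105957), array([ 27,  17,  41,  25, 815], dtype=int32))
100 (((518.2215576171875, 179.48829650878906), (36.909786224365234, 53.67881393432617), 9.491499900817871), array([ 27,  17,  41,  25, 838], dtype=int32))
110 (((514.7486572265625, 179.53466796875), (35.45595932006836, 56.650760650634766), 0.023396899923682213), array([ 27,  17,  41,  25, 853], dtype=int32))
```

View pics/w2c.png

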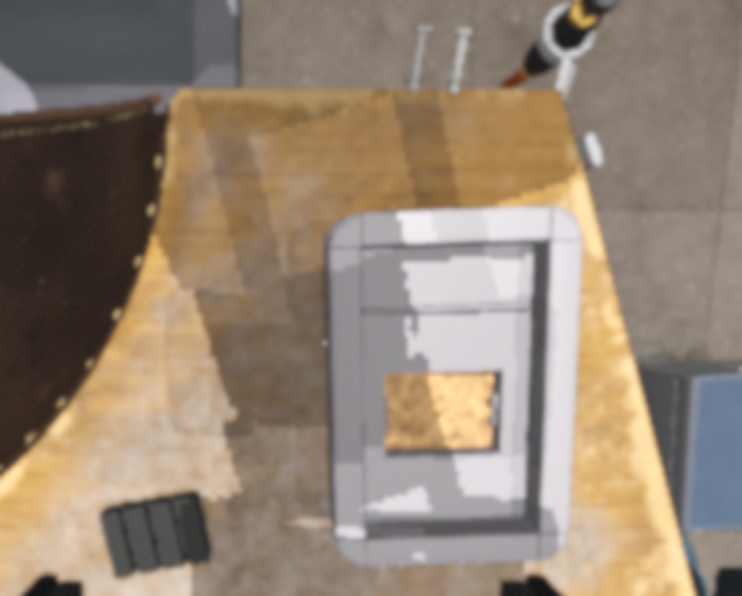

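The move was refused because "rot" was missing, so this picture repeats the last viewpoint. I'll send it again with "rot".

>>> apply_moves([
  {"offset": [4,-1,-4],"rot": [0,0,0]},
  {"offset": [4,-1,-8.5],"rot": [0,0,0]},
  {"offset": [4,-1,-8.5],"rot": [0,0,0]},
  {"offset": [4,-1,-8.5],"rot": [0,0,0]},
  {"offset": [4,-1,-8.5],"rot": [0,0,0]},
])

```text
time: 3.65
position: [0.5028, 0.2417, 0.2217]
tool_rot: [0.001, 1.0, 0.0, 0.002]
ft_force: [0.7, 0.3, -0.0]
grip_width: 0.0871
grip_force: 0.0
```

```bash
python3 - <<'E'
from h import *
o=get_obs(); print(o["position"],o["tool_rot"],o["time"])
look("wrist","w3",["tray","pocket","corner0","ring_block"])
c=np.load("pics/w3.npz"); im=c["im"]
p=project("w3",[[.52,.177,.02]])[0].astype(int); print(p)
for t in (80,90,100,110): print(t,block("w3",(p[0]-45,p[1]-32,p[0]+45,min(p[1]+32,211)),.02,t))
# cork orange mask
hsv=cv2.cvtColor(im,cv2.COLOR_RGB2HSV); q=project("w3",[[.452,.325,.03]])[0].astype(int); print(q)
x0,y0=q[0]-45,max(q[1]-40,0)
m=(hsv[y0:q[1]+40,x0:q[0]+45,1]>70).astype(np.uint8)
n,l,s,cc=cv2.connectedComponentsWithStats(m); i=1+s[1:,4].argmax(); print(s[i],"off",x0,y0)
ct=max(cv2.findContours((l==i).astype(np.uint8),0,1)[0],key=len).reshape(-1,2)+[x0,y0]
print(cv2.minAreaRect((ray_at_z("w3",ct,.026)[:,:2]*1000).astype(np.float32)))
cv2.imwrite("pics/w3c.png",cv2.resize(im[0:225,130:410,::-1],None,fx=2.65,fy=2.65,interpolation=cv2.INTER_CUBIC))
E
```

```text
[0.50281015 0.24169138 0.22165489] [5.87507594e-04 9.99998439e-01 4.70191356e-04 1.59877229e-03] 3.65
wrist tray [(array([0.4374, 0.3266, 0.0497]), 0.66)]
wrist pocket [(array([0.4506, 0.3235, 0.0443]), 0.96)]
wrist corner0 [(array([0.5123, 0.3791, 0.0696]), 0.91), (array([0.5166, 0.2783, 0.0748]), 0.89), (array([0.3599, 0.375 , 0.0737]), 0.78), (array([0.3663, 0.2736, 0.0762]), 0.73)]
wrist ring_block [(array([ 0.5222,  0.1769, -0.0021]), 0.94)]
[202 187]
80 (((519.8746337890625, 179.69827270507812), (37.46072769165039, 52.586936950683594), 10.632405281066895), array([  23,   12,   50,   38, 1331], dtype=int32))
90 (((519.9281616210938, 179.43589782714844), (37.96757507324219, 53.161033630371094), 10.773176193237305), array([  22,   12,   51,   39, 1478], dtype=int32))
100 (((519.95947265625, 179.29823303222656), (38.39448928833008, 53.9367561340332), 10.783488273620605), array([  22,   12,   52,   40, 1514], dtype=int32))
110 (((520.3158569335938, 179.34124755859375), (39.3703498840332, 54.27981185913086), 11.309613227844238), array([  21,   12,   53,   40, 1545], dtype=int32))
[338 126]
[  22   19   52   41 1986] off 293 86
((451.06317138671875, 327.6382141113281), (41.26594161987305, 54.16965103149414), 2.0009186267852783)
```

View pics/w3c.png

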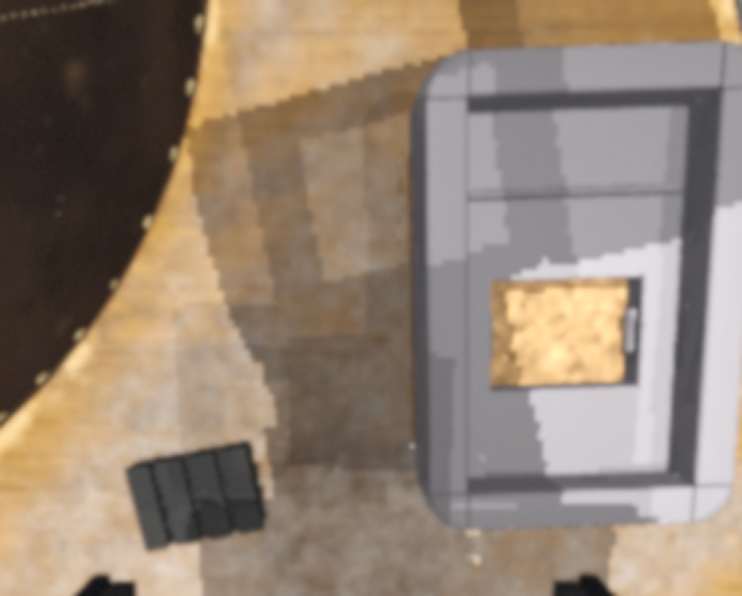

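In this sharper view (w3), the ring block is at (204,187) turned about +10.7°. The pocket's mouth spans columns 315–372 and rows 105–146, which puts it near (0.451, 0.326). The play is only 1.5 mm, so I'll look at the block and the pocket from the same relative pose so that the calibration bias cancels.

>>> apply_moves([
  {"offset": [-4.5,8.5,-3.5],"rot": [0,0,0]},
  {"offset": [-4.5,8.5,-3.5],"rot": [0,0,0]},
  {"offset": [-4.5,8.5,-3.5],"rot": [0,0,0]},
  {"offset": [-4.5,8.5,-3.5],"rot": [0,0,0]},
  {"offset": [-4.5,8.5,-3.5],"rot": [0,0,0]},
])

```text
time: 4.4
position: [0.4579, 0.326, 0.1854]
tool_rot: [0.001, 1.0, 0.0, 0.001]
ft_force: [-0.2, -0.2, 1.4]
grip_width: 0.087
grip_force: 0.0
```

```bash
python3 - <<'E'
from h import *
o=get_obs(); print(o["position"],o["tool_rot"],o["time"])
look("wrist","w4",["tray","pocket","corner0"])
im=np.load("pics/w4.npz")["im"]; print(project("w4",[[.452,.326,.046]]))
cv2.imwrite("pics/w4c.png",cv2.resize(im[80:212,160:360,::-1],None,fx=4,fy=4,interpolation=cv2.INTER_CUBIC))
E
```

```text
[0.45790076 0.32602419 0.18538972] [6.23768491e-04 9.99999306e-01 1.42526703e-04 9.88890788e-04] 4.4
wrist tray [(array([0.4362, 0.3279, 0.0465]), 0.73), (array([0.3575, 0.3739, 0.0724]), 0.53)]
wrist pocket [(array([0.454 , 0.3245, 0.0433]), 0.69)]
wrist corner0 [(array([0.3627, 0.2717, 0.077 ]), 0.9), (array([0.3623, 0.3758, 0.072 ]), 0.81)]
[[259.55446415 178.95213799]]
```

>>> apply_moves([
  {"offset": [6.8,-14.8,-2.6],"rot": [0,0,0]},
  {"offset": [6.8,-14.8,-2.6],"rot": [0,0,0]},
  {"offset": [6.8,-14.8,-2.6],"rot": [0,0,0]},
  {"offset": [6.8,-14.8,-2.6],"rot": [0,0,0]},
  {"offset": [6.8,-14.8,-2.6],"rot": [0,0,0]},
  {"offset": [6.8,-14.8,-2.6],"rot": [0,0,0]},
])

```text
time: 5.2
position: [0.5248, 0.1783, 0.1587]
tool_rot: [0.001, 1.0, 0.0, -0.0]
ft_force: [-0.2, 0.8, -0.9]
grip_width: 0.0869
grip_force: 0.0
```

```bash
python3 - <<'E'
from h import *
o=get_obs(); print(o["position"],o["tool_rot"],o["time"])
look("wrist","w5",["ring_block"])
im=np.load("pics/w5.npz")["im"]; p=project("w5",[[.52,.178,.02]])[0].astype(int); print(p)
for t in (80,90,100,110): print(t,block("w5",(p[0]-45,p[1]-40,p[0]+45,min(p[1]+40,212)),.02,t))
a=cv2.resize(im[80:212,160:360,::-1],None,fx=4,fy=4,interpolation=cv2.INTER_CUBIC); cv2.imwrite("pics/w5c.png",a)
b=cv2.imread("pics/w4c.png"); cv2.imwrite("pics/w45.png",np.hstack([cv2.resize(b[:,100:700],(400,352)),cv2.resize(a[:,100:700],(400,352))]))
E
```

```text
[0.52480113 0.17828073 0.15870969] [ 1.46841139e-03  9.99998839e-01  3.19213194e-04 -2.52779165e-04] 5.2
wrist ring_block [(array([0.5204, 0.1779, 0.0022]), 0.65)]
[259 180]
80 (((519.7836303710938, 177.4635467529297), (38.52037811279297, 51.76953887939453), 10.381869316101074), array([  16,   16,   60,   49, 2190], dtype=int32))
90 (((519.8699951171875, 177.4894256591797), (39.16154098510742, 52.39198684692383), 10.808920860290527), array([  15,   16,   62,   49, 2267], dtype=int32))
100 (((519.8588256835938, 177.5487518310547), (39.50913619995117, 52.91600799560547), 10.798704147338867), array([  15,   15,   62,   50, 2327], dtype=int32))
110 (((519.6065673828125, 177.87106323242188), (40.295143127441406, 53.94606399536133), 10.388823509216309), array([  14,   15,   64,   51, 2386], dtype=int32))
```

View pics/w4c.png

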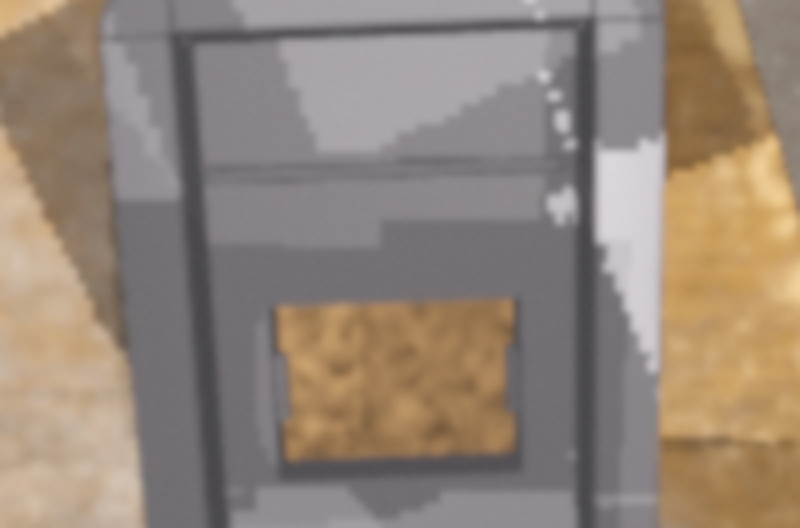

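View pics/w5c.png

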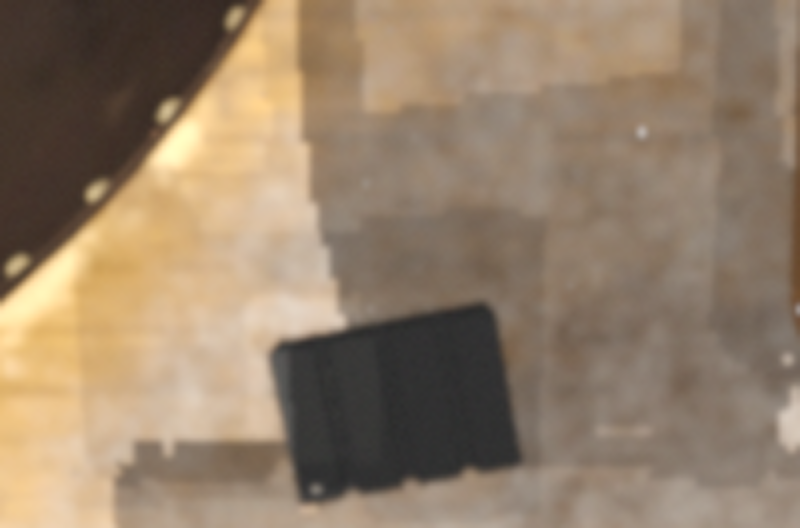

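w4 shows the pocket mouth's corners in the crop at (276,306), (518,299), (281,475) and (521,467). w5 shows the block turned about +10.7°, clear on its sides.

```bash
python3 - <<'E'
from h import *
c=np.array([[276,306],[518,299],[281,475],[521,467]],float); 
P=ray_at_z("w4",c/4+[160,80]-[.37,.37],.046); print(P.round(4),P.mean(0), [np.linalg.norm(P[i]-P[j])*1e3 for i,j in((0,1),(2,3),(0,2),(1,3))])
c=np.array([[491,281],[641,277],[491,387],[641,385]],float)
P=ray_at_z("w3",c/2.65+[130,0]-[.3,.3],.046); print(P.mean(0))
c=np.array([[275,350],[488,306],[303,500],[519,463]],float)
P=ray_at_z("w5",c/4+[160,80]-[.37,.37],.02); print(P.round(4),P.mean(0), [np.linalg.norm(P[i]-P[j])*1e3 for i,j in((0,1),(2,3),(0,2),(1,3))])
print("pliers",ray_at_z("w1",[[205,270],[270,275],[205,295]],.005).round(3))
print(get_obs()["q"].round(3),get_obs()["position"])
E
```

```text
[[0.4309 0.298  0.046 ]
 [0.4293 0.3527 0.046 ]
 [0.4706 0.2982 0.046 ]
 [0.4687 0.3543 0.046 ]] [0.44985915 0.32582834 0.046     ] [np.float64(54.72646488645305), np.float64(56.176755731437034), np.float64(39.72984767509102), np.float64(39.40939019963479)]
[0.45039337 0.32548234 0.046     ]
[[0.5073 0.15   0.02  ]
 [0.4974 0.1983 0.02  ]
 [0.543  0.1556 0.02  ]
 [0.5341 0.2061 0.02  ]] [0.52044393 0.17747157 0.02      ] [np.float64(49.35466794813616), np.float64(51.28568400232534), np.float64(36.10358880826614), np.float64(37.545446151951694)]
pliers [[0.635 0.167 0.005]
 [0.643 0.269 0.005]
 [0.679 0.165 0.005]]
[ 1.280e-01  5.500e-01  1.693e+00  1.000e-03  8.990e-01 -1.443e+00] [0.52432919 0.17940095 0.15886569]
```

>>> apply_moves([
  {"offset": [-0.4,0,-1],"rot": [0,0,-8]},
  {"offset": [-0.4,0,-2],"rot": [0,0,-16]},
  {"offset": [-0.4,0,-3],"rot": [0,0,-24]},
  {"offset": [-0.4,0,-4],"rot": [0,0,-32]},
  {"offset": [-0.4,0,-5],"rot": [0,0,-40]},
  {"offset": [-0.4,0,-6],"rot": [0,0,-48]},
  {"offset": [-0.4,0,-7],"rot": [0,0,-56]},
  {"offset": [-0.4,0,-8],"rot": [0,0,-64]},
  {"offset": [-0.4,0,-8],"rot": [0,0,-72]},
  {"offset": [-0.4,0,-8],"rot": [0,0,-79.2]},
  {"offset": [-0.4,0,-8],"rot": [0,0,-79.2]},
  {"offset": [-0.4,0,-10],"rot": [0,0,-79.2]},
  {"offset": [-0.4,0,-12],"rot": [0,0,-79.2]},
  {"offset": [-0.4,0,-12.3],"rot": [0,0,-79.2]},
  {"offset": [-0.4,0,-12.3],"rot": [0,0,-79.2]},
  {"offset": [-0.4,0,-12.3],"rot": [0,0,-79.2]},
], hand=0.7, newtons=25)

```text
time: 6.9
position: [0.5214, 0.1787, 0.0363]
tool_rot: [0.637, 0.771, 0.0, 0.0]
ft_force: [-0.7, -1.2, -0.2]
grip_width: 0.061
grip_force: 0.0
```

>>> apply_moves([
  {"offset": [0,0,0],"rot": [0,0,0]},
  {"offset": [0,0,0],"rot": [0,0,0]},
  {"offset": [0,0,0],"rot": [0,0,0]},
  {"offset": [0,0,0],"rot": [0,0,0]},
  {"offset": [0,0,0],"rot": [0,0,0]},
  {"offset": [0,0,0],"rot": [0,0,0]},
  {"offset": [0,0,0],"rot": [0,0,0]},
  {"offset": [0,0,3],"rot": [0,0,0]},
  {"offset": [0,0,7],"rot": [0,0,-4]},
  {"offset": [0,0,10],"rot": [0,0,-9]},
  {"offset": [0,0,10],"rot": [0,0,-9]},
], hand=0)

```text
time: 8.0
position: [0.5237, 0.1787, 0.1391]
tool_rot: [0.697, 0.717, 0.003, 0.003]
ft_force: [0.6, 0.3, -0.9]
grip_width: 0.0375
grip_force: 25.0
```

```bash
python3 - <<'E'
from h import *
o=get_obs(); print({k:np.round(o[k],4) for k in ("position","tool_rot","q","grip_width","grip_force","ft_force")})
look("wrist","w6",["ring_block","pocket"])
look("side","s6",["ring_block"]); look("scene","c6",["ring_block"])
a=np.load("pics/w6.npz")["im"]; b=np.load("pics/s6.npz")["im"]
p=project("s6",[[.521,.178,.12]])[0].astype(int); 
print(p)
sb=cv2.resize(b[max(p[1]-50,0):p[1]+50,p[0]-60:p[0]+60,::-1],(460,384),interpolation=cv2.INTER_CUBIC)
cv2.imwrite("pics/ws6.png",np.hstack([cv2.resize(a[:,:,::-1],(340,384)),sb]))
E
```

```text
{'position': array([0.5237, 0.1787, 0.1391]), 'tool_rot': array([0.6967, 0.7174, 0.0033, 0.0026]), 'q': array([1.2670e-01, 5.7720e-01, 1.7148e+00, 1.0000e-04, 8.4110e-01,
       9.7400e-02]), 'grip_width': np.float64(0.0375), 'grip_force': np.float64(25.0007), 'ft_force': array([ 0.5696,  0.3042, -0.8728])}
wrist ring_block [(array([0.5266, 0.1761, 0.101 ]), 0.7)]
wrist pocket []
side ring_block [(array([0.5189, 0.175 , 0.0956]), 0.57), (array([ 5.126e-01, -1.786e-01, -1.000e-04]), 0.54), (array([0.3658, 0.2685, 0.0791]), 0.51)]
scene ring_block [(array([0.5166, 0.176 , 0.099 ]), 0.58)]
[249 160]
```

View pics/ws6.png

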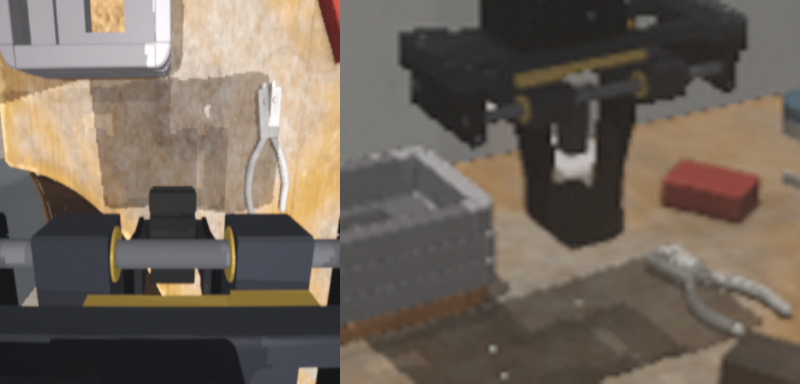

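The block is gripped square between the fingers; in the wrist half of the picture it is centred at about column 172 of 340. Now I'll look at the pocket from this tool orientation to get its x laterally, without bias.

>>> apply_moves([
  {"offset": [-3.5,5,0],"rot": [0,0,0]},
  {"offset": [-7.1,10.2,0],"rot": [0,0,0]},
  {"offset": [-7.1,10.2,0],"rot": [0,0,0]},
  {"offset": [-7.1,10.2,0],"rot": [0,0,0]},
  {"offset": [-7.1,10.2,0],"rot": [0,0,0]},
  {"offset": [-7.1,10.2,0],"rot": [0,0,0]},
  {"offset": [-7.1,10.2,0],"rot": [0,0,0]},
])

```text
time: 9.05
position: [0.451, 0.2793, 0.1353]
tool_rot: [0.697, 0.717, -0.0, 0.0]
ft_force: [-0.1, 0.6, -1.0]
grip_width: 0.0373
grip_force: 25.0
```

```bash
python3 - <<'E'
from h import *
o=get_obs(); print(o["position"],o["tool_rot"],o["time"])
look("wrist","w7",["pocket"])
c=np.load("pics/w7.npz"); im=c["im"]; print("C",-c["R"].T@c["t"])
q=project("w7",[[.450,.326,.03]])[0].astype(int); print(q)
hsv=cv2.cvtColor(im,cv2.COLOR_RGB2HSV); x0,y0,x1,y1=q[0]-60,max(q[1]-65,0),q[0]+60,min(q[1]+65,183)
m=(hsv[y0:y1,x0:x1,1]>70).astype(np.uint8)
n,l,s,cc=cv2.connectedComponentsWithStats(m); i=1+s[1:,4].argmax(); print(s[i]+[x0,y0,0,0,0])
ct=max(cv2.findContours((l==i).astype(np.uint8),0,1)[0],key=len).reshape(-1,2)+[x0,y0]
for z in (.026,.046): print(z,cv2.minAreaRect((ray_at_z("w7",ct,z)[:,:2]*1000).astype(np.float32)))
# block edges in view: dark columns at rows 200..
g=im.max(2)
for r in (190,196,202,208,214,222):
    d=np.where(g[r,180:340]<100)[0]+180; print(r,d.min() if len(d) else None,d.max() if len(d) else None,len(d))
cv2.imwrite("pics/w7c.png",cv2.resize(im[40:300,130:390,::-1],None,fx=2.3,fy=2.3,interpolation=cv2.INTER_CUBIC))
E
```

```text
[0.45097392 0.27931094 0.13533049] [ 6.97037195e-01  7.17034964e-01 -6.55829149e-06  9.75202140e-05] 9.05
wrist pocket []
C [0.44932184 0.346011   0.27544059]
[259 138]
[ 233  102   55   73 3713]
0.026 ((450.49261474609375, 324.9888916015625), (42.10886001586914, 56.88208770751953), 1.750778317451477)
0.046 ((450.3987731933594, 326.6744079589844), (38.732608795166016, 52.32132339477539), 1.750779628753662)
190 226 339 76
196 223 339 83
202 181 339 141
208 224 295 72
214 180 339 71
222 180 339 110
```

View pics/w7c.png

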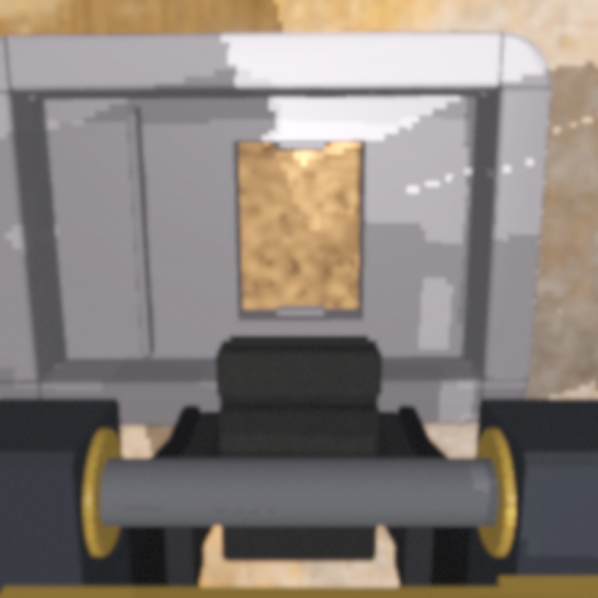

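The pocket is centred at crop column 300 and the held block at 299.5, so they are aligned in x. The block's top edges are at crop rows 350 and 558, which lets me check its y offset in the grip.

```bash
python3 - <<'E'
from h import *
f=lambda c:np.array(c,float)/2.3+[130,40]-[.28,.28]
for z in (.118,.120): print("block top",z,ray_at_z("w7",f([[300,350],[300,558],[219,352],[380,348],[300,338]]),z).round(4).tolist())
print("mouth",ray_at_z("w7",f([[300,140],[300,318],[237,230],[363,228]]),.046).round(4).tolist())
c=np.load("pics/w4.npz"); print("w4 C",-c["R"].T@c["t"])
c=np.load("pics/w5.npz"); print("w5 C",-c["R"].T@c["t"])
E
```

```text
block top 0.118 [[0.451, 0.3053, 0.118], [0.4525, 0.2523, 0.118], [0.4325, 0.3043, 0.118], [0.4692, 0.3063, 0.118], [0.4509, 0.3081, 0.118]]
block top 0.12 [[0.451, 0.3058, 0.12], [0.4525, 0.2535, 0.12], [0.4327, 0.3048, 0.12], [0.469, 0.3068, 0.12], [0.4509, 0.3086, 0.12]]
mouth [[0.4498, 0.3538, 0.046], [0.4514, 0.2975, 0.046], [0.4305, 0.3256, 0.046], [0.4706, 0.3274, 0.046]]
w4 C [0.39112817 0.32600981 0.32537555]
w5 C [0.458356   0.17833547 0.29886376]
```

>>> apply_moves([
  {"offset": [-0.1,4.65,0],"rot": [0,0,0]},
  {"offset": [-0.1,4.65,0],"rot": [0,0,0]},
  {"offset": [-0.1,4.65,-2.5],"rot": [0,0,0]},
  {"offset": [-0.1,4.65,-4.5],"rot": [0,0,0]},
  {"offset": [-0.1,4.65,-4.9],"rot": [0,0,0]},
  {"offset": [-0.1,4.65,-4.9],"rot": [0,0,0]},
  {"offset": [-0.1,4.65,-5.1],"rot": [0,0,0]},
  {"offset": [-0.1,4.65,-5.3],"rot": [0,0,0]},
  {"offset": [-0.1,4.65,-5.5],"rot": [0,0,0]},
  {"offset": [-0.1,4.65,-5.7],"rot": [0,0,0]},
  {"offset": [-0.1,4.65,-5.9],"rot": [0,0,0]},
  {"offset": [-0.1,4.65,-5.9],"rot": [0,0,0]},
])

```text
time: 10.35
position: [0.4489, 0.3267, 0.0763]
tool_rot: [0.696, 0.718, -0.0, -0.0]
ft_force: [0.6, 0.5, -1.1]
grip_width: 0.0378
grip_force: 25.0
```

>>> apply_moves([
  {"offset": [0,0,-0.2],"rot": [0,0,0]},
  {"offset": [0,0,-0.4],"rot": [0,0,0]},
  {"offset": [0,0,-0.55],"rot": [0,0,0]},
  {"offset": [0,0,-0.55],"rot": [0,0,0]},
])

```text
time: 10.75
position: [0.4489, 0.3266, 0.0707]
tool_rot: [0.696, 0.718, -0.0, -0.0]
ft_force: [-0.2, -0.0, -0.2]
grip_width: 0.0378
grip_force: 25.0
```

>>> apply_moves([
  {"offset": [0,0,0],"rot": [0,0,0]},
  {"offset": [0,0,0],"rot": [0,0,0]},
  {"offset": [0,0,0],"rot": [0,0,0]},
  {"offset": [0,0,0],"rot": [0,0,0]},
  {"offset": [0,0,1],"rot": [0,0,0]},
  {"offset": [0,0,3],"rot": [0,0,0]},
  {"offset": [0,0,3],"rot": [0,0,0]},
], hand=0.58)

```text
time: 11.45
position: [0.4507, 0.3276, 0.1036]
tool_rot: [0.696, 0.718, 0.003, 0.001]
ft_force: [0.1, 0.6, 0.4]
grip_width: 0.0505
grip_force: 0.0
```

>>> apply_moves([
  {"offset": [0,0,0],"rot": [0,0,0]},
  {"offset": [0,0,0],"rot": [0,0,0]},
  {"offset": [0,0,0],"rot": [0,0,0]},
  {"offset": [0,0,0],"rot": [0,0,0]},
  {"offset": [0,0,0],"rot": [0,0,0]},
  {"offset": [0,0,0],"rot": [0,0,0]},
  {"offset": [0,0,0],"rot": [0,0,0]},
  {"offset": [0,0,-1],"rot": [0,0,0]},
  {"offset": [0,0,-2],"rot": [0,0,0]},
  {"offset": [0,0,-2.4],"rot": [0,0,0]},
  {"offset": [0,0,-2.6],"rot": [0,0,0]},
  {"offset": [0,0,-2.7],"rot": [0,0,0]},
  {"offset": [0,0,-2.7],"rot": [0,0,0]},
], hand=0)

```text
time: 12.75
position: [0.4489, 0.3265, 0.074]
tool_rot: [0.696, 0.718, -0.0, -0.0]
ft_force: [0.0, 0.1, 0.9]
grip_width: 0.0007
grip_force: 0.2
```

>>> apply_moves([
  {"offset": [0,0,-0.1],"rot": [0,0,0]},
  {"offset": [0,0,-0.2],"rot": [0,0,0]},
  {"offset": [0,0,-0.2],"rot": [0,0,0]},
  {"offset": [0,0,-0.2],"rot": [0,0,0]},
])

```text
time: 13.15
position: [0.4494, 0.327, 0.0727]
tool_rot: [0.696, 0.718, 0.001, 0.0]
ft_force: [-1.1, -0.2, 5.1]
grip_width: 0.0007
grip_force: 2.6
```

>>> apply_moves([
  {"offset": [0,0,-0.1],"rot": [0,0,0]},
  {"offset": [0,0,-0.2],"rot": [0,0,0]},
  {"offset": [0,0,-0.2],"rot": [0,0,0]},
  {"offset": [0,0,-0.2],"rot": [0,0,0]},
])

```text
time: 13.55
position: [0.4489, 0.3266, 0.0697]
tool_rot: [0.696, 0.718, -0.0, -0.0]
ft_force: [-0.5, 0.8, -0.5]
grip_width: 0.0005
grip_force: 0.0
```

The force rose to 5 N and then dropped, so the block has started to snap. I'll follow it to the bottom.

>>> apply_moves([
  {"offset": [0,0,-0.1],"rot": [0,0,0]},
  {"offset": [0,0,-0.2],"rot": [0,0,0]},
  {"offset": [0,0,-0.25],"rot": [0,0,0]},
  {"offset": [0,0,-0.25],"rot": [0,0,0]},
])

```text
time: 13.95
position: [0.449, 0.3267, 0.0684]
tool_rot: [0.696, 0.718, 0.0, 0.0]
ft_force: [-0.9, -0.0, 7.0]
grip_width: 0.0005
grip_force: 3.8
```

>>> apply_moves([
  {"offset": [0,0,-0.1],"rot": [0,0,0]},
  {"offset": [0,0,-0.15],"rot": [0,0,0]},
  {"offset": [0,0,-0.2],"rot": [0,0,0]},
  {"offset": [0,0,-0.2],"rot": [0,0,0]},
])

```text
time: 14.35
position: [0.449, 0.3267, 0.0683]
tool_rot: [0.696, 0.718, 0.0, 0.0]
ft_force: [-4.6, -2.1, 20.3]
grip_width: 0.0003
grip_force: 10.4
```

The block has bottomed at tip height 46.3 mm with 20 N on it, so it is flush. Next I'll pinch the short −x rim beside corner0.

>>> apply_moves([
  {"offset": [0,0,3],"rot": [0,0,0]},
  {"offset": [0,0,6],"rot": [0,0,0]},
  {"offset": [-4,-1.5,6],"rot": [0,0,0]},
  {"offset": [-8.4,-3.1,6],"rot": [0,0,0]},
  {"offset": [-8.4,-3.1,6],"rot": [0,0,0]},
  {"offset": [-8.4,-3.1,6],"rot": [0,0,0]},
  {"offset": [-8.4,-3.1,6],"rot": [0,0,0]},
], hand=0.36)

```text
time: 15.05
position: [0.3668, 0.2964, 0.1258]
tool_rot: [0.696, 0.718, 0.001, 0.001]
ft_force: [0.7, 0.9, -0.9]
grip_width: 0.0308
grip_force: 0.0
```

```bash
python3 - <<'E'
from h import *
o=get_obs(); print(o["position"],o["tool_rot"],o["time"],o["grip_width"],o["q"].round(3))
look("wrist","w8",["corner0","ring_block"]); look("side","s8",["corner0","ring_block","tray"])
a=np.load("pics/w8.npz")["im"]; b=np.load("pics/s8.npz")["im"]
p=project("s8",[[.42,.32,.06]])[0].astype(int)
sb=cv2.resize(b[p[1]-60:p[1]+50,p[0]-65:p[0]+65,::-1],(400,338),interpolation=cv2.INTER_CUBIC)
cv2.imwrite("pics/ws8.png",np.hstack([cv2.resize(a[:,60:460,::-1],(400,384))[:338],sb]))
E
```

```text
[0.36677125 0.29643054 0.12581332] [6.96479338e-01 7.17575353e-01 1.36932528e-03 5.18596315e-04] 15.05 0.030751120154260677 [ 0.442  0.524  1.922 -0.     0.692  0.412]
wrist corner0 [(array([0.5101, 0.3786, 0.0719]), 0.9), (array([0.3679, 0.2726, 0.0757]), 0.78), (array([0.5167, 0.2765, 0.0741]), 0.73), (array([0.361 , 0.3732, 0.0714]), 0.67)]
wrist ring_block [(array([0.448 , 0.3272, 0.0278]), 0.74)]
side corner0 [(array([0.5133, 0.2796, 0.0724]), 0.94), (array([0.5124, 0.3772, 0.0737]), 0.75), (array([0.3606, 0.3767, 0.0788]), 0.6), (array([0.3657, 0.2694, 0.0796]), 0.56)]
side ring_block [(array([0.4461, 0.323 , 0.0233]), 0.59), (array([0.514 , 0.3776, 0.0729]), 0.55)]
side tray [(array([0.4386, 0.3239, 0.0485]), 0.92), (array([ 0.5116, -0.1783,  0.0012]), 0.52)]
```

View pics/ws8.png

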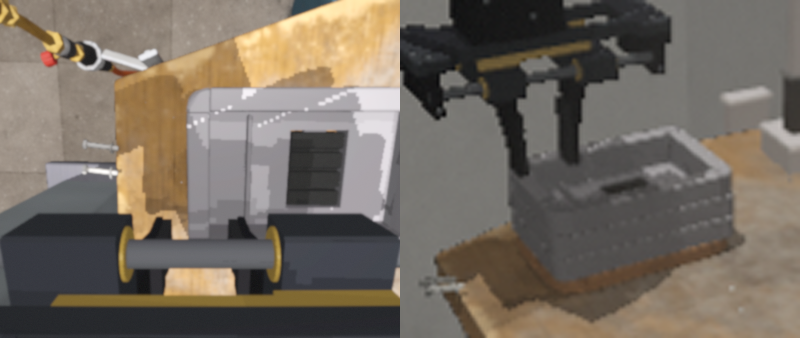

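The left half shows the block flush in the pocket. The rim's outer and inner edges sit at columns 188 and 211, symmetric about the tool centre. I'll descend and pinch.

>>> apply_moves([
  {"offset": [0,0,-2.5],"rot": [0,0,0]},
  {"offset": [0,0,-4],"rot": [0,0,0]},
  {"offset": [0,0,-4.7],"rot": [0,0,0]},
  {"offset": [0,0,-4.7],"rot": [0,0,0]},
  {"offset": [0,0,-4.7],"rot": [0,0,0]},
])

```text
time: 15.9
position: [0.3653, 0.2958, 0.0787]
tool_rot: [0.696, 0.718, 0.0, 0.0]
ft_force: [-0.4, -0.3, 0.1]
grip_width: 0.0317
grip_force: 0.0
```

>>> apply_moves([
  {"offset": [0,0,0],"rot": [0,0,0]},
  {"offset": [0,0,0],"rot": [0,0,0]},
  {"offset": [0,0,0],"rot": [0,0,0]},
  {"offset": [0,0,0],"rot": [0,0,0]},
  {"offset": [0,0,0],"rot": [0,0,0]},
  {"offset": [0,0,0],"rot": [0,0,0]},
], hand=0, newtons=50)

```text
time: 16.5
position: [0.3655, 0.2959, 0.0791]
tool_rot: [0.696, 0.718, 0.001, 0.0]
ft_force: [0.7, 0.9, 6.8]
grip_width: 0.0136
grip_force: 50.0
```

>>> apply_moves([
  {"offset": [0.02,0.01,0.15],"rot": [-0.28,0.42,0]},
  {"offset": [0.04,0.02,0.29],"rot": [-0.56,0.83,0]},
  {"offset": [0.05,0.04,0.44],"rot": [-0.84,1.25,0]},
  {"offset": [0.07,0.05,0.59],"rot": [-1.11,1.66,0]},
  {"offset": [0.09,0.06,0.73],"rot": [-1.39,2.08,0]},
  {"offset": [0.11,0.07,0.88],"rot": [-1.67,2.49,0]},
  {"offset": [0.11,0.07,0.88],"rot": [-1.67,2.49,0]},
])

```text
time: 17.2
position: [0.3666, 0.2965, 0.0879]
tool_rot: [0.696, 0.718, -0.025, -0.005]
ft_force: [1.8, 0.9, 0.0]
grip_width: 0.0137
grip_force: 50.0
```

>>> apply_moves([
  {"offset": [0.02,0.01,0.15],"rot": [-0.28,0.42,0]},
  {"offset": [0.04,0.02,0.29],"rot": [-0.56,0.83,0]},
  {"offset": [0.05,0.04,0.44],"rot": [-0.84,1.25,0]},
  {"offset": [0.07,0.05,0.59],"rot": [-1.11,1.66,0]},
  {"offset": [0.09,0.06,0.73],"rot": [-1.39,2.08,0]},
  {"offset": [0.11,0.07,0.88],"rot": [-1.67,2.49,0]},
  {"offset": [0.11,0.07,0.88],"rot": [-1.67,2.49,0]},
])

```text
time: 17.9
position: [0.3671, 0.2971, 0.0963]
tool_rot: [0.695, 0.717, -0.052, -0.011]
ft_force: [0.8, 1.7, -0.0]
grip_width: 0.0136
grip_force: 50.0
```

```bash
python3 - <<'E'
from h import *
o=get_obs(); print({k:np.round(o[k],4) for k in ("position","tool_rot","ft_force","moment","time","grip_width")})
look("wrist","w9",["corner0","ring_block","tray"]); look("side","s9",["corner0","stack","tray"]); look("scene","c9",["corner0","stack"])
E
```

```text
{'position': array([0.3671, 0.2971, 0.0963]), 'tool_rot': array([ 0.6954,  0.7167, -0.0515, -0.011 ]), 'ft_force': array([ 0.8492,  1.7006, -0.0394]), 'moment': array([ 0.1372, -0.3424,  0.2127]), 'time': np.float64(17.9), 'grip_width': np.float64(0.0136)}
wrist corner0 [(array([0.3661, 0.2733, 0.0945]), 0.71), (array([0.3634, 0.375 , 0.0856]), 0.61)]
wrist ring_block [(array([0.4461, 0.3224, 0.0345]), 0.55)]
wrist tray []
side corner0 [(array([0.5113, 0.3796, 0.0739]), 0.92), (array([0.3608, 0.3752, 0.0933]), 0.79), (array([0.3663, 0.2683, 0.097 ]), 0.74), (array([0.5166, 0.2792, 0.0786]), 0.71)]
side stack [(array([0.441 , 0.325 , 0.0007]), 0.92)]
side tray [(array([0.4369, 0.3223, 0.0571]), 0.69)]
scene corner0 [(array([0.511 , 0.3769, 0.0722]), 0.9), (array([0.3653, 0.3763, 0.085 ]), 0.74), (array([0.5175, 0.2817, 0.0807]), 0.62), (array([0.366 , 0.2762, 0.0958]), 0.59)]
scene stack []
```

The corners stand at about 95, 86, 80 and 73 mm, so the tray is peeling diagonally, and the stack has stayed put. I'll tilt 2° more, then lift.

>>> apply_moves([
  {"offset": [0.02,0.01,0.15],"rot": [-0.28,0.42,0]},
  {"offset": [0.04,0.02,0.29],"rot": [-0.56,0.83,0]},
  {"offset": [0.05,0.04,0.44],"rot": [-0.84,1.25,0]},
  {"offset": [0.07,0.05,0.59],"rot": [-1.11,1.66,0]},
  {"offset": [0.07,0.05,0.75],"rot": [-1.11,1.66,0]},
  {"offset": [0.07,0.05,0.9],"rot": [-1.11,1.66,0]},
  {"offset": [0.07,0.05,1.1],"rot": [-1.11,1.66,0]},
  {"offset": [0.07,0.05,1.4],"rot": [-1.11,1.66,0]},
  {"offset": [0.07,0.05,1.8],"rot": [-1.11,1.66,0]},
  {"offset": [0.07,0.05,2.3],"rot": [-1.11,1.66,0]},
  {"offset": [0.07,0.05,2.3],"rot": [-1.11,1.66,0]},
])

```text
time: 19.55
position: [0.3683, 0.2978, 0.1199]
tool_rot: [0.695, 0.716, -0.067, -0.014]
ft_force: [0.5, 0.3, -2.9]
grip_width: 0.0139
grip_force: 50.0
```

```bash
python3 - <<'E'
from h import *
o=get_obs(); print({k:np.round(o[k],4) for k in ("position","tool_rot","ft_force","moment","time","grip_width")})
look("wrist","w10",["corner0","ring_block","tray"]); look("side","s10",["corner0","stack","ring_block"]); look("scene","c10",["corner0","stack"])
E
```

```text
{'position': array([0.3683, 0.2978, 0.1199]), 'tool_rot': array([ 0.6948,  0.7159, -0.0675, -0.0143]), 'ft_force': array([ 0.4567,  0.3346, -2.9174]), 'moment': array([-0.0351,  0.0892,  0.0296]), 'time': np.float64(19.55), 'grip_width': np.float64(0.0139)}
wrist corner0 [(array([0.361 , 0.374 , 0.1081]), 0.68), (array([0.367 , 0.2751, 0.1189]), 0.61)]
wrist ring_block [(array([0.4437, 0.3256, 0.0552]), 0.78)]
wrist tray []
side corner0 [(array([0.5134, 0.2764, 0.0983]), 0.96), (array([0.3663, 0.2747, 0.1204]), 0.95), (array([0.361 , 0.3743, 0.1151]), 0.95), (array([0.5147, 0.3758, 0.0893]), 0.86)]
side stack [(array([0.4414, 0.3269, 0.0009]), 0.97), (array([0.4371, 0.3251, 0.0748]), 0.64)]
side ring_block []
scene corner0 [(array([0.5159, 0.2789, 0.0972]), 0.83), (array([0.5121, 0.3791, 0.0882]), 0.83), (array([0.3676, 0.276 , 0.1182]), 0.8), (array([0.3687, 0.3764, 0.1061]), 0.65)]
scene stack [(array([0.4359, 0.3268, 0.0008]), 0.95)]
```

The tray is free: the load is about 2.9 N, all corners have risen, and the stack still reads (0.439, 0.327). I'll lift and level it.

>>> apply_moves([
  {"offset": [0,0,1],"rot": [0,0,0]},
  {"offset": [0,0,3],"rot": [0,0,0]},
  {"offset": [0,0,5],"rot": [0.9,-1.3,0]},
  {"offset": [0,0,7],"rot": [2,-3,0]},
  {"offset": [0,0,9],"rot": [3,-4.5,0]},
  {"offset": [0,0,10.5],"rot": [4,-6,0]},
  {"offset": [0,0,11.3],"rot": [4.45,-6.64,0]},
  {"offset": [0,0,11.3],"rot": [4.45,-6.64,0]},
  {"offset": [1.5,-2,11.3],"rot": [4.45,-6.64,0]},
  {"offset": [3,-5,11.3],"rot": [4.45,-6.64,0]},
  {"offset": [4.5,-8,11.3],"rot": [4.45,-6.64,0]},
  {"offset": [6,-11,11.3],"rot": [4.45,-6.64,0]},
  {"offset": [7,-14,11.3],"rot": [4.45,-6.64,0]},
  {"offset": [8,-17,11.3],"rot": [4.45,-6.64,0]},
  {"offset": [8,-20,11.3],"rot": [4.45,-6.64,0]},
  {"offset": [8,-23,11.3],"rot": [4.45,-6.64,0]},
  {"offset": [8,-26,11.3],"rot": [4.45,-6.64,0]},
])

```text
time: 21.8
position: [0.4475, 0.0363, 0.2313]
tool_rot: [0.696, 0.718, -0.001, -0.001]
ft_force: [-0.1, 0.0, -2.8]
grip_width: 0.0137
grip_force: 50.0
```

>>> apply_moves([
  {"offset": [0,-3,0],"rot": [0,0,0]},
  {"offset": [0,-6,0],"rot": [0,0,0]},
  {"offset": [0,-9,0],"rot": [0,0,0]},
  {"offset": [0,-12,0],"rot": [0,0,0]},
  {"offset": [0,-15,0],"rot": [0,0,0]},
  {"offset": [0,-18,0],"rot": [0,0,0]},
  {"offset": [-0.4,-21,0],"rot": [0,0,0]},
  {"offset": [-0.8,-23,0],"rot": [0,0,0]},
  {"offset": [-0.8,-24.6,0],"rot": [0,0,0]},
  {"offset": [-0.8,-24.6,0],"rot": [0,0,0]},
  {"offset": [-0.8,-24.6,0],"rot": [0,0,0]},
  {"offset": [-0.8,-24.6,0],"rot": [0,0,0]},
])

```text
time: 23.0
position: [0.4397, -0.2071, 0.2319]
tool_rot: [0.696, 0.718, 0.0, -0.001]
ft_force: [0.0, 0.4, -2.7]
grip_width: 0.0136
grip_force: 50.0
```

```bash
python3 - <<'E'
from h import *
o=get_obs(); print({k:np.round(o[k],4) for k in ("position","tool_rot","q","ft_force","moment","time","grip_width")})
for k in range(2):
  look("wrist",f"w11{k}",["corner0","ring_block","tray","pocket"]); look("side",f"s11{k}",["corner0","ring_block","tray","pin","stack"]); look("scene",f"c11{k}",["corner0","ring_block","tray","pocket","stack","pumice_block","wood_rest"])
E
```

```text
{'position': array([ 0.4397, -0.2071,  0.2319]), 'tool_rot': array([ 6.961e-01,  7.180e-01,  1.000e-04, -8.000e-04]), 'q': array([-6.7080e-01,  3.6040e-01,  1.7867e+00,  4.0000e-04,  9.9610e-01,
       -7.0210e-01]), 'ft_force': array([ 0.0132,  0.4213, -2.7368]), 'moment': array([-0.2109,  0.2302, -0.0339]), 'time': np.float64(23.0), 'grip_width': np.float64(0.0136)}
wrist corner0 [(array([ 0.4365, -0.1295,  0.2264]), 0.79), (array([ 0.438 , -0.2307,  0.2279]), 0.69)]
wrist ring_block [(array([ 0.4372, -0.2309,  0.232 ]), 0.58)]
wrist tray []
wrist pocket []
side corner0 [(array([ 0.5898, -0.2268,  0.2227]), 0.9), (array([ 0.4413, -0.2329,  0.231 ]), 0.57), (array([4.425e-01, 3.257e-01, 2.000e-04]), 0.44)]
side ring_block [(array([ 0.5237, -0.1782,  0.1755]), 0.58)]
side tray [(array([ 0.5111, -0.1794,  0.1989]), 0.64), (array([ 0.6177,  0.0892, -0.0011]), 0.52)]
side pin [(array([ 0.5086, -0.1773, -0.0017]), 0.96)]
side stack [(array([0.4391, 0.3251, 0.001 ]), 0.56)]
scene corner0 [(array([ 0.4392, -0.1293,  0.2269]), 0.86), (array([ 0.4388, -0.2289,  0.229 ]), 0.8), (array([ 0.585
[... 957 characters left out ...]
), 0.64)]
side pin [(array([ 0.5099, -0.1782, -0.0031]), 0.83)]
side stack [(array([0.4409, 0.3287, 0.0032]), 0.93)]
scene corner0 [(array([ 0.5908, -0.2294,  0.227 ]), 0.93), (array([ 0.4451, -0.2308,  0.2275]), 0.86), (array([ 0.5865, -0.1288,  0.2245]), 0.76), (array([ 0.4376, -0.1299,  0.227 ]), 0.62)]
scene ring_block [(array([ 0.5218, -0.185 ,  0.1806]), 0.62)]
scene tray [(array([ 0.5133, -0.1781,  0.1982]), 0.83)]
scene pocket [(array([ 0.5286, -0.1816,  0.1989]), 0.59)]
scene stack [(array([0.4344, 0.3308, 0.    ]), 0.63), (array([ 0.5104, -0.1784,  0.1963]), 0.35)]
scene pumice_block [(array([0.6169, 0.0896, 0.0043]), 0.67)]
scene wood_rest [(array([0.6235, 0.0118, 0.003 ]), 0.57)]
```

The tray is at (0.512, −0.179, 0.198), within about 2 mm of the pin. After allowing for the networks' bias on the nested tray, the corners are level to about 0.5°. The block's underside is 20 mm below the tray floor, so it is still flush, and the stack and bystanders have not moved. I'll hand it in.

```bash
python3 -c "
from h import *
print(hand_in())"
```

```text
the job is handed in; nothing more can be done
None
```

The job is handed in: I pressed the ring block in flush, peeled the top tray off by its corner, and finished holding it about level 20 cm over the pin, with the stack and bystanders where they were to within a few mm by the cameras.

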